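# Clamp a transformer with the fine knob only

## Robot

A 6-joint arm with a two-finger parallel gripper is mounted at the origin on a cart in front of the work surface, level with it; the furniture and walls round the work are solid. World frame = base frame: x ahead of the robot, y to its left, z up, the work surface at z = 0. Lengths are in m, angles in degrees, forces in N, time in s.
With the tool pointing down it reaches from about 0.4 to 0.825 m from the base axis. Payload 7 kg.
Tool frame: the origin (TCP) lies on the centre line of the jaws, within the pads' length; the fingertips stand 17 mm ahead of it and the grasp point (between the pads) lies 2 mm behind it; z points along the fingers, y is the direction in which the jaws open and shut (so a half turn about z gives the same grasp; the last joint's range is limited). The gripper opens to 88 mm and grips with 3 to 60 N. Pads are 19 mm wide; open, the fingers measure 130 mm over their backs; the gripper's body (78 mm by 193 mm) begins 47 mm behind the grasp point.
Start: joints at [92.768, 20.546, 0.682, 0, -70.136, -16.507], TCP at [0.16, 0.656, 0.244] pointing down, gripper open.
Joint ranges: [-176.03, 176.03], [-82.01, 121.73], [-58.28, 71.71], [-173.87, 95.51], [-174.79, -0.11], [-173.66, 173.66]. Speed limits (degrees/s): [136.94, 136.94, 172.46, 180, 180, 180].

## Interface

Orientations are given as [roll, pitch, yaw] about the fixed x, y, z axes, in that order (R = Rz(yaw) Ry(pitch) Rx(roll)).
In Python, from plant import telemetry, vision, close_job, recognise, silhouettes, place_of gives the robot as it stands.
- The arm moves only by the shell command python3 -m handwheel 'ROWS'. ROWS is JSON, a list that holds one entry, the list of rows, each a list of 5 numbers: the shift along the tool's x, y, z in m, then the turn about the tool's z in rad, then the closure, from 0 (fully open) to 1 (shut). In form: [[[tx, ty, tz, yaw, gripper], ...]]. A call has 1 to 20 rows; each row shifts and turns the commanded pose from where the row before left it, along the tool's axes as they then stand; what a row does not reach is not made up. A row lasts 1/12 s, in which the tool goes at most 41.7 mm and 7.16 degrees, less where a joint would pass 70% of its speed; a pose out of reach is approached as far as the arm can. A call with a gripper value outside its range is refused whole. The fingers move at their own pace and stop on an object; the grip force is fixed at half the most. Time passes only in rows, so rows that do not move let the fingers close. It gives the time, the measured TCP pose, the force and the opening at its end, in the units of the state.
- telemetry.get_obs(): the state, without advancing time (a new reading comes with each control period).
- vision.snapshot(name): name is "side" or "top"; returns a dict with "color" (400x640x3 uint8, red, green, blue), "mtx" (3x3 intrinsics, pixels), "dist" ([k1, k2, p1, p2, k3] as OpenCV has them; the pictures are not rectified), "cam_to_world" (4x4, takes a point from camera to world coordinates). Camera axes: x right, y down, z forward; pixel columns grow to the right and rows downward; lengths in m; the calibration is good to about 2 mm. A picture is of the moment at which its call begins. There is no depth.
- close_job(): hands the job in, once; it reports no verdict.
Trained networks look in a picture, given as the dict that the camera call returned (one of the last four; its "shot" number tells which), for a name from the list of things; names that differ only in an ending like _2 or _b are one class to them, and where a whole thing is asked for, a point or a joint stands for the part that bears it (a point fixed in the world has none). Each returns a list of dicts, best first, with "conf" (0 to 1); they miss things now and then, are a little off and sometimes report something else, mostly with a low value. They report only what shows in the picture. A call takes as long as a camera call. They do not tell look-alikes from the thing itself.
- recognise(name, picture): "xy" ([column, row] in pixels, amid what is visible of it).
- silhouettes(name, picture): "region" (400x640 bool, what is visible of it) and "xy" ([column, row] in pixels, amid what is visible of it).
- place_of(name, picture): "xy" ([column, row] in pixels: a listed point, or the origin of a listed thing).
The state is a dict: "clock": time; "joint_pos": joint angles; "qvel": joint speeds; "tau": joint torques, N m; "tool_pos": TCP position; "orientation": TCP orientation; "force": force on the tool from outside, world axes, zero at the start; "moment": the same for the moment, N m; "opening": finger opening in m.
Only numpy, scipy, OpenCV 4.12 (cv2) and the standard library are available. Lean on these libraries where they do the work, as an engineer would, in place of code of your own. Each camera call takes 0.05 s, during which the arm holds its last target.

## Task

Set the small transformer upright in the clamping jig, between the rubber-faced jaw and the stop bar, with its bare lamination faces towards them. Then turn only the small fine knob clockwise until the jaw has pushed the transformer against the sprung face of the stop bar and holds it firmly but gently, with 5 to 20 N of clamping force, and let go. Leave the wide coarse ring under the knob where it is set, and do not disturb the other things on the bench.

Things in the scene. Friction and masses are not known exactly. Their poses are not given: they have to be found in the camera images.
- transformer: Small transformer standing loose on the bench, 0.16 kg. Grey laminated core 34 (x) x 42 (y) x 36 (z) mm; the coil sticks out on both x sides to 52 mm overall (coil ends 26 mm wide in y, 8 to 29 mm above the underside): grasp across the coil ends, closing along x. The lamination faces at y = -21 and +21 mm are to be clamped. Origin: centre of the underside, z up.
- jig: Clamping jig, fixed. Base plate 184 (x) x 76 (y) x 12 mm, x = -88 to +96 mm. Gearbox with the knob pair at x = 24 to 92 mm, 70 mm wide, top 46 mm above the bench; open nest on its -x side. The jaw closes along the jig's -x and presses the part against the stop bar. Origin: at bench height on the centre line, below the pad face when the jaw is fully open; z up.
- jaw_pad: Jaw pad, a rubber-faced plate 40 mm wide, 14.5 to 40.5 mm above the bench, with a slanted lead-in lip 7 mm higher; axes as the jig's. Origin: at bench height below the face that touches the part. It moves rigidly with the fine knob, 7 mm to the jig's -x per rad, pushing the part before it. Once the part meets the sprung stop face, the clamping force grows by about 37 N per rad of further turning.
- knob_top (a point): Centre of the flat top of the fine knob, on its vertical axis, 79 mm above the bench, 58 mm from the jig's origin towards its +x. The fine knob is a ribbed black round knob, 24 mm in diameter, standing 21 mm above the coarse ring on the same axis.
- fine_knob (a joint): Angle of the fine knob, rad: 0 = jaw fully open, grows clockwise seen from above (closing), end at 4.0; starts between 0 and 0.25. Its drive drags with about 0.17 N m and stays where it is left; each 10 N of clamping force adds about 0.07 N m.
- ring_mark (a point): Black index line on the top of the coarse ring, 28 mm from its axis. The coarse ring is a ribbed aluminium ring 60 mm in diameter round the foot of the fine knob, flat top 58 mm above the bench; it turns at a touch (0.008 N m) and must keep its setting (within 0.13 rad).
- nest (a point): Point on the nest floor (12 mm above the bench), on the jig's centre line, 27 mm to -x of its origin. The transformer belongs here, y axis along the jig's x, either way round. Both y sides are open. At -x is the stop bar, 24 x 62 x 26 mm, with a sprung face plate with a lip (yields 6 N per mm, up to 7 mm): the face lies 51 to 56 mm to -x of the jig's origin, new each time.
- heat_sink: Bystander: finned grey heat sink 25 x 40 x 22 mm, loose. Origin: centre of the underside.
- relay_carton: Bystander: small cardboard carton 45 x 74 x 50 mm, loose. Origin: centre of the underside.
- block_battery: Bystander: block battery 18 x 26 x 49 mm standing upright, loose. Origin: centre of the underside.
Not all that is in view belongs to the job. What is shaped like the transformer but turquoise or yellow is not meant.

How it is judged:
By the outcome, as a careful person would: the job done as asked, in the order asked, and still so for the second after the job is handed in, with the robot touching nothing.
It also fails if it takes over 72 s, if anything falls off the work surface, if the arm or the gripper's body presses on something with over 40 N, if the wrist force passes 120 N, or if a joint passes its speed limit or range.

## Working session

There is one attempt and no reset: what is moved stays moved. The work goes in short steps, Python scripts to look and compute and a shell command to move; the robot and the scene stay as the last step left them, time stands still between calls to the robot, and variables do not carry over. Pictures are saved under pics/ and viewed, and the job is handed in when it is done.

```bash
ls; mkdir -p pics; cat > h.py <<'E'
import numpy as np, cv2
from plant import telemetry, vision, close_job, recognise, silhouettes, place_of
def save(p,n): cv2.imwrite('pics/'+n, p['color'][:,:,::-1])
def ray(p,xy):
    u=cv2.undistortPoints(np.array([[xy]],float),np.array(p['mtx']),np.array(p['dist'],float))[0,0]
    T=np.array(p['cam_to_world']); d=T[:3,:3]@np.array([u[0],u[1],1.]); return T[:3,3],d
def atz(p,xy,z):
    o,d=ray(p,xy); return o+d*(z-o[2])/d[2]
def proj(p,X):
    T=np.linalg.inv(np.array(p['cam_to_world'])); r,_=cv2.Rodrigues(T[:3,:3])
    return cv2.projectPoints(np.atleast_2d(np.array(X,float)),r,T[:3,3],np.array(p['mtx']),np.array(p['dist'],float))[0][:,0]
E
python3 - <<'E'
from h import *
np.set_printoptions(precision=4,suppress=True)
o=telemetry.get_obs(); print(o)
Z=dict(transformer=0,jig=0,jaw_pad=0,knob_top=.079,ring_mark=.058,nest=.012,heat_sink=0,relay_carton=0,block_battery=0)
for n in('top','side'):
    p=vision.snapshot(n); save(p,n+'0.png'); print(n,np.array(p['cam_to_world'])[:3,3])
    for k,z in Z.items():
        for d in place_of(k,p)[:4]: print(n,k,round(d['conf'],2),np.array(d['xy']),atz(p,d['xy'],z)[:2])
E
```

```text
pics
{'clock': 0.0, 'joint_pos': array([ 92.7649,  20.5893,   0.6333,  -0.0193, -70.1346, -16.5064]), 'qvel': array([-0.1215,  0.0175,  0.0226,  0.0064,  0.0132, -0.0242]), 'tau': array([  0.0004, -58.2718,  29.3057,   6.9974,   0.007 ,  -0.0001]), 'tool_pos': array([0.1603, 0.6552, 0.2426]), 'orientation': array([179.908 ,  -0.0083, -13.748 ]), 'force': array([-0.5801, -0.2338, -0.1035]), 'moment': array([ 0.0145,  0.0191, -0.0117]), 'opening': 0.08741715244536838}
top [ 0.3735 -0.1163  0.925 ]
top transformer 0.88 [426.9 260.2] [ 0.4614 -0.3789]
top transformer 0.86 [389.  234.8] [ 0.5129 -0.2885]
top transformer 0.75 [389.7 271.8] [ 0.4276 -0.2941]
top transformer 0.71 [343.2 273.8] [ 0.4139 -0.1881]
top jig 0.59 [281.7 214.2] [ 0.5396 -0.0336]
top jaw_pad 0.52 [287.8 179.9] [ 0.6244 -0.0395]
top jaw_pad 0.44 [282.7 217.9] [ 0.531  -0.0368]
top knob_top 0.59 [289.2 184.8] [ 0.5921 -0.0502]
top ring_mark 0.86 [290.4 195.9] [ 0.5723 -0.0538]
top nest 0.66 [274.2 223.6] [ 0.5138 -0.0196]
top heat_sink 0.54 [404.9 191.1] [ 0.6215 -0.3218]
top relay_carton 0.88 [367.2 148.4] [ 0.7213 -0.2255]
top block_battery 0.64 [200.3 276.4] [0.3791 0.1373]
side [0.1849 0.6131 0.5649]
side transformer 0.98 [392.1 208.5] [ 0.4148 -0.2955]
side transformer 0.85 [382.  228.5] [ 0.4113 -0.2003]
side transformer 0.68 [353.4 202.5] [ 0.515  -0.2871]
side transformer 0.55 [385.  189.9] [ 0.4596 -0.3814]
side jig 0.64 [304.7 256.6] [ 0.5311 -0.036 ]
side jaw_pad 0.66 [301.9 255.8] [ 0.5379 -0.0362]
side knob_top 0.42 [280.4 215.7] [ 0.5925 -0.0522]
side ring_mark 0.89 [297.3 225.7] [ 0.5573 -0.0595]
side nest 0.71 [313.  257.2] [ 0.5069 -0.027 ]
side heat_sink 0.68 [322.8 187.4] [ 0.6212 -0.3321]
side heat_sink 0.4 [391.5 210.8] [ 0.4131 -0.2844]
side relay_carton 0.93 [274.  195.6] [ 0.7234 -0.2423]
side block_battery 0.61 [339.3 333.1] [0.3819 0.1341]
```

```bash
python3 - <<'E'
import cv2
a=cv2.imread('pics/top0.png'); cv2.imwrite('pics/top0c.png',cv2.resize(a[120:310,180:450],None,fx=2.9,fy=2.9,interpolation=cv2.INTER_CUBIC))
a=cv2.imread('pics/side0.png'); cv2.imwrite('pics/side0c.png',cv2.resize(a[160:350,200:450],None,fx=3.1,fy=3.1,interpolation=cv2.INTER_CUBIC))
E
```

```text
(no output)
```

View pics/top0.png

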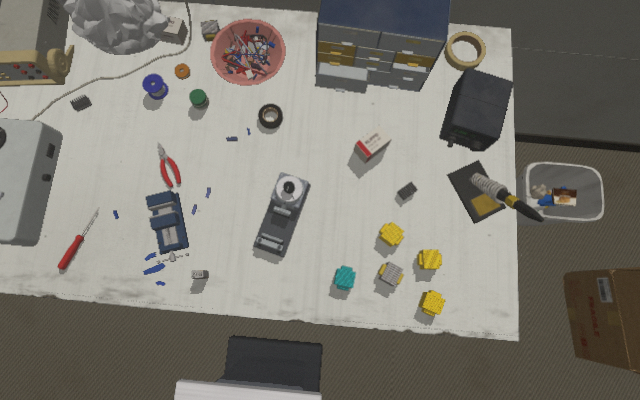

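View pics/top0c.png

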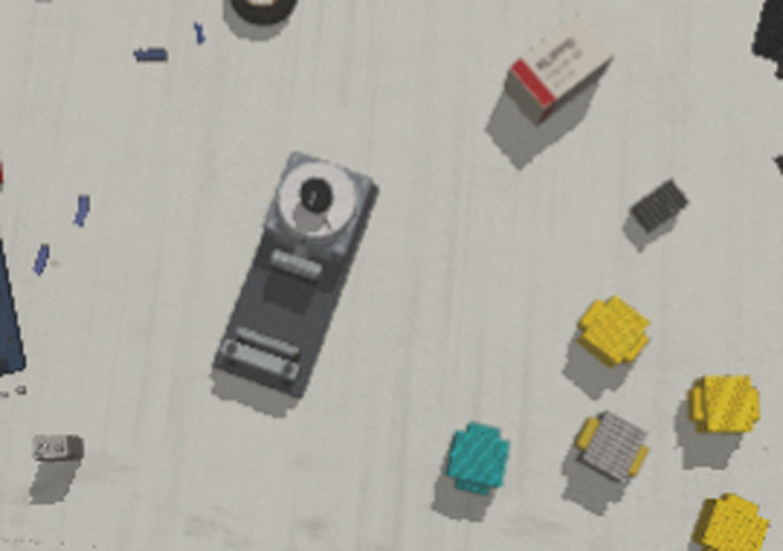

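View pics/side0c.png

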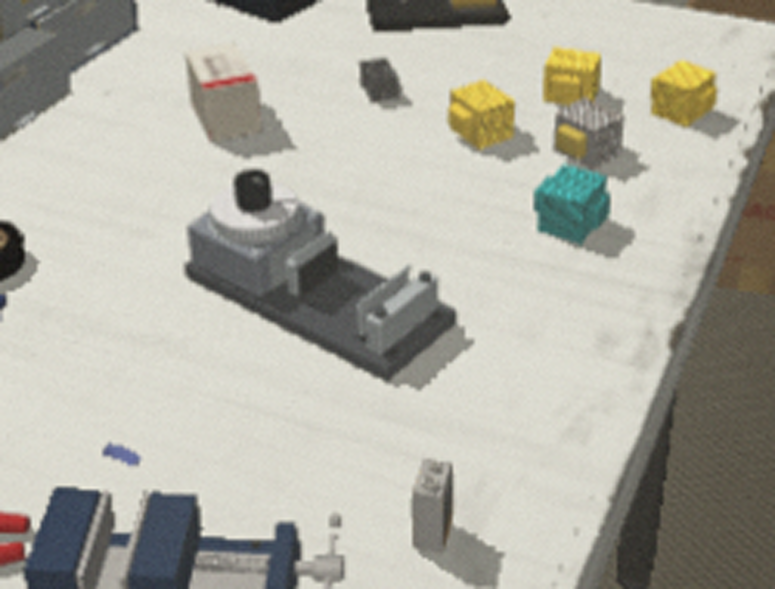

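The grey transformer, with yellow coil ends, is at about (391,273) in top and about (390,205) in side. Yellow and turquoise look-alikes stand round it. The jig runs from the knob at (289,186) to the stop bar at about (268,243) in top. Next I refine both poses by fitting models to the silhouettes.

```bash
cat > fit.py <<'E'
from h import *
from scipy.optimize import minimize
from scipy.spatial import ConvexHull
def box(x0,x1,y0,y1,z0,z1): return np.array([[x,y,z] for x in(x0,x1) for y in(y0,y1) for z in(z0,z1)],float)/1000
def cyl(cx,r,z0,z1): 
    t=np.linspace(0,2*np.pi,40,endpoint=False); return np.array([[cx+r*np.cos(a),r*np.sin(a),z] for z in(z0,z1) for a in t])/1000
TR=[box(-17,17,-21,21,0,36),box(-26,26,-13,13,8,29)]
JIG=[box(-88,96,-38,38,0,12),box(24,92,-35,35,12,46),cyl(58,30,46,58),cyl(58,12,58,79)]
S=4
def soft(p,parts,q,z0=0):
    m=np.zeros((400*S,640*S),np.uint8)
    c,s=np.cos(q[2]),np.sin(q[2])
    for b in parts:
        w=np.c_[b[:,0]*c-b[:,1]*s+q[0],b[:,0]*s+b[:,1]*c+q[1],b[:,2]+z0]
        uv=proj(p,w); h=cv2.convexHull(((uv+.5)*S*16).astype(np.float32)).astype(np.int32)
        cv2.fillConvexPoly(m,h,255,shift=4)
    return cv2.resize(m,(640,400),interpolation=cv2.INTER_AREA)/255.
def fit(views,parts,q0,z0=0):
    def cost(v): 
        q=[v[0]/1000,v[1]/1000,v[2]/50]
        return sum(np.abs(soft(p,parts,q,z0)-m).sum() for p,m in views)
    v0=np.array([q0[0]*1000,q0[1]*1000,q0[2]*50])
    r=minimize(cost,v0,method='Nelder-Mead',options=dict(initial_simplex=v0+np.array([[0,0,0],[8,0,0],[0,8,0],[0,0,8]]),xatol=.05,fatol=.1))
    v=r.x; return np.array([v[0]/1000,v[1]/1000,v[2]/50]),r.fun
def sil(name,p,near,maxd=25):
    c=[d for d in silhouettes(name,p) if np.hypot(*(np.array(d['xy'])-near))<maxd]
    return c[0]['region'].astype(float) if c else None
E
python3 - <<'E'
from fit import *
np.set_printoptions(precision=4,suppress=True)
V={n:vision.snapshot(n) for n in('top','side')}
nr={'transformer':dict(top=(391,273),side=(390,204)),'jig':dict(top=(283,213),side=(300,240))}
for k,parts,q0 in(('transformer',TR,(.42,-.295,np.radians(64))),('jig',JIG,(.538,-.034,np.radians(-18)))):
    vs=[]
    for n,p in V.items():
        m=sil(k,p,nr[k][n],12 if k=='transformer' else 40)
        if m is None: print('none',k,n); continue
        vs.append((p,m)); q,f=fit([(p,m)],parts,q0); print(k,n,m.sum(),q[:2],np.degrees(q[2]),f)
    q,f=fit(vs,parts,q0); print(k,'both',q[:2],np.degrees(q[2]),f)
    for i,(p,m) in enumerate(vs):
        im=p['color'].copy(); e=(soft(p,parts,q)>.5).astype(np.uint8)
        im=cv2.resize(im,None,fx=3,fy=3); c,_=cv2.findContours(cv2.resize(e,None,fx=3,fy=3,interpolation=0),0,1); cv2.drawContours(im,c,-1,(255,0,0),1)
        c,_=cv2.findContours(cv2.resize(m.astype(np.uint8),None,fx=3,fy=3,interpolation=0),0,1); cv2.drawContours(im,c,-1,(0,255,0),1)
        x,y=[int(3*t) for t in nr[k][('top','side')[i]]]
        cv2.imwrite(f'pics/fit_{k}_{i}.png',im[y-190:y+190,x-190:x+190,::-1])
E
python3 -c "
import cv2,numpy as np
a=[cv2.imread(f'pics/fit_{k}_{i}.png') for k in('transformer','jig') for i in(0,1)]
cv2.imwrite('pics/fits.png',cv2.resize(np.vstack([np.hstack(a[:2]),np.hstack(a[2:])]),(600,600)))"
```

```text
transformer top 415.0 [ 0.4236 -0.2916] 64.42880649734717 51.2078431372549
transformer side 415.0 [ 0.4245 -0.2952] 64.43549554183737 25.498039215686276
transformer both [ 0.4238 -0.2935] 66.60960525569445 87.4627450980392
jig top 2434.0 [ 0.5344 -0.0343] -14.697703246096031 305.3921568627451
jig side 2440.0 [ 0.5348 -0.0347] -14.866136548780645 529.521568627451
jig both [ 0.5347 -0.0343] -14.499837669381684 841.5882352941176
```

View pics/fits.png

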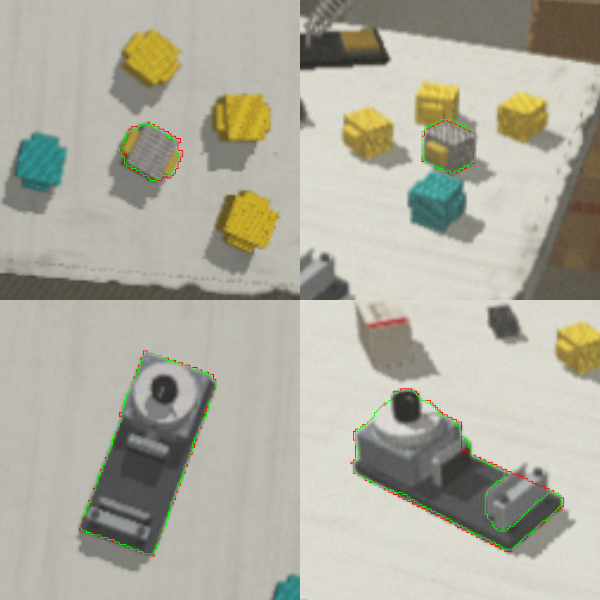

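```bash
cat > mv.py <<'E'
import sys
from h import *
# usage: mv.py x y z yaw  -> shift in current tool axes, then turn
def plan(x,y,z,yaw):
    o=telemetry.get_obs(); 
    from scipy.spatial.transform import Rotation as R
    M=R.from_euler('xyz',o['orientation'],degrees=True).as_matrix()
    d=M.T@(np.array([x,y,z])-o['tool_pos']); t=-np.radians((yaw-o['orientation'][2]+180)%360-180)
    print('now',o['clock'],o['tool_pos'].round(4),o['orientation'].round(2),'| shift',d.round(4),'turn',t.round(4),'F',o['force'].round(2),'M',o['moment'].round(3),'op',round(o['opening'],4))
if __name__=='__main__': plan(*map(float,sys.argv[1:5]))
E
python3 mv.py .5 .1 .243 -13.75; python3 mv.py .424 -.2935 .243 -24.5
```

```text
now 1.3 [0.1603 0.6556 0.2436] [180.    -0.   -13.74] | shift [0.4619 0.4591 0.0006] turn 0.0002 F [0.38 0.28 0.17] M [ 0.023 -0.021  0.007] op 0.0875
now 1.3 [0.1603 0.6556 0.2436] [180.    -0.   -13.74] | shift [4.816e-01 8.594e-01 6.000e-04] turn 0.1878 F [0.38 0.28 0.17] M [ 0.023 -0.021  0.007] op 0.0875
```

```bash
python3 -m handwheel '[[[0.023,0.023,0,0,0],[0.023,0.023,0,0,0],[0.023,0.023,0,0,0],[0.023,0.023,0,0,0],[0.023,0.023,0,0,0],[0.023,0.023,0,0,0],[0.023,0.023,0,0,0],[0.023,0.023,0,0,0],[0.023,0.023,0,0,0],[0.023,0.023,0,0,0],[0.023,0.023,0,0,0],[0.023,0.023,0,0,0],[0.023,0.023,0,0,0],[0.023,0.023,0,0,0],[0.023,0.023,0,0,0],[0.023,0.023,0,0,0],[0.023,0.023,0,0,0],[0.023,0.023,0,0,0],[0.023,0.023,0,0,0],[0.023,0.023,0,0,0]]]'; python3 mv.py .424 -.2935 .16 -24.5
```

```text
clock: 2.97
tool_pos: [0.4985, 0.0981, 0.2439]
orientation: [-180.0, -0.0, -13.7]
force: [-0.3, 1.2, -0.3]
opening: 0.0875
now 2.9667 [0.4985 0.0981 0.2439] [-1.7996e+02 -3.0000e-02 -1.3730e+01] | shift [0.0205 0.3981 0.0837] turn 0.1879 F [-0.26  1.22 -0.26] M [ 0.063 -0.002  0.017] op 0.0875
```

```bash
python3 -m handwheel '[[[0.0014,0.0265,0.0055,0,0],[0.0014,0.0265,0.0055,0,0],[0.0014,0.0265,0.0055,0,0],[0.0014,0.0265,0.0055,0,0],[0.0014,0.0265,0.0055,0,0],[0.0014,0.0265,0.0055,0,0],[0.0014,0.0265,0.0055,0,0],[0.0014,0.0265,0.0055,0,0],[0.0014,0.0265,0.0055,0,0],[0.0014,0.0265,0.0055,0,0],[0.0014,0.0265,0.0055,0,0],[0.0014,0.0265,0.0055,0,0],[0.0014,0.0265,0.0055,0,0],[0.0014,0.0265,0.0055,0,0],[0.0014,0.0265,0.0055,0,0],[0,0,0,0.094,0],[0,0,0,0.094,0],[0,0,0,0,0]]]'; python3 mv.py .424 -.2935 .06 -24.5
python3 - <<'E'
from fit import *
for n in('top','side'):
    p=vision.snapshot(n); save(p,n+'1.png')
E
python3 -c "
import cv2,numpy as np
a=cv2.imread('pics/top1.png')[190:340,300:500];b=cv2.imread('pics/side1.png')[130:280,300:500]
cv2.imwrite('pics/v1.png',cv2.resize(np.hstack([a,b]),(800,300)))"
```

```text
clock: 4.47
tool_pos: [0.4236, -0.2922, 0.1609]
orientation: [180.0, 0.0, -24.8]
force: [-0.0, 0.2, -0.1]
opening: 0.0874
now 4.4667 [ 0.4236 -0.2922  0.1609] [ 1.800e+02  1.000e-02 -2.483e+01] | shift [0.0009 0.001  0.1009] turn -0.0057 F [-0.04  0.23 -0.06] M [ 0.022 -0.002  0.015] op 0.0874
```

View pics/v1.png

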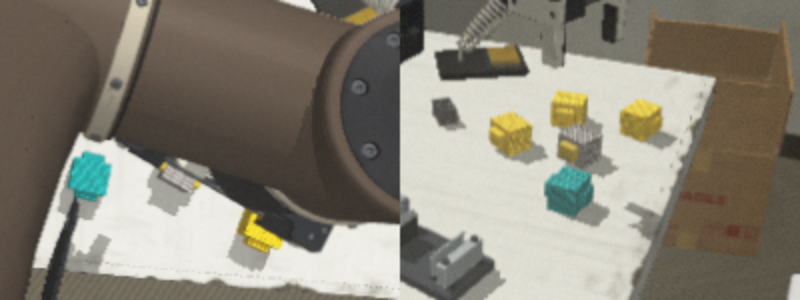

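```bash
python3 -m handwheel '[[[0.0009,0.001,0.01,0,0.2],[0,0,0.015,0,0.2],[0,0,0.015,0,0.2],[0,0,0.015,0,0.2],[0,0,0.015,0,0.2],[0,0,0.015,0,0.2],[0,0,0.01,0,0.2],[0,0,0,0,0.2]]]'; python3 mv.py .424 -.2935 .0205 -24.5
python3 - <<'E'
from fit import *
p=vision.snapshot('side'); save(p,'side2.png')
cv2.imwrite('pics/v2.png',cv2.resize(p['color'][120:270,300:500,::-1],(800,600)))
E
```

```text
clock: 5.23
tool_pos: [0.4229, -0.2921, 0.0637]
orientation: [180.0, 0.2, -24.4]
force: [-0.4, 0.7, -1.0]
opening: 0.0702
now 5.2333 [ 0.4229 -0.2921  0.0637] [179.98   0.22 -24.42] | shift [0.0017 0.0008 0.0432] turn 0.0013 F [-0.4   0.69 -0.99] M [ 0.027  0.089 -0.013] op 0.0702
```

View pics/v2.png

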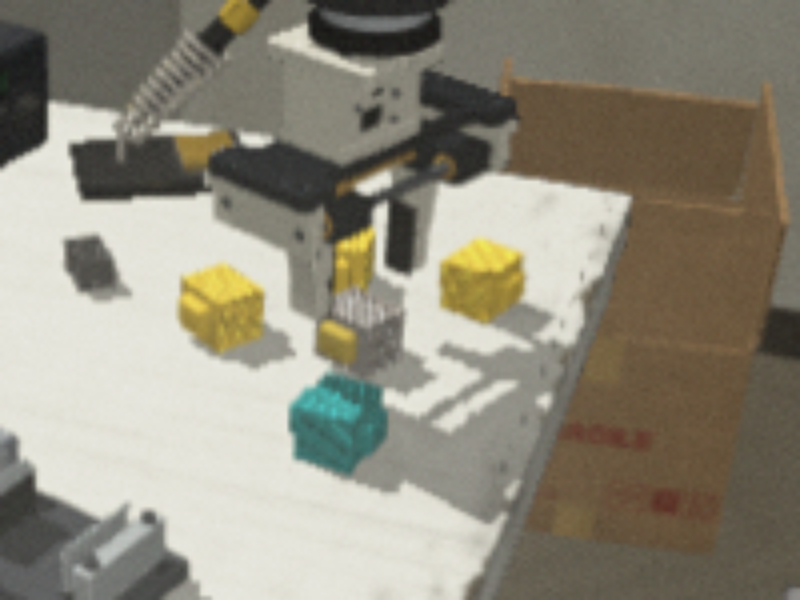

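The fingers straddle the transformer along its coil axis and clear the neighbours. Descending and gripping.

```bash
python3 -m handwheel '[[[0.0015,0.0008,0.009,0,0.2],[0,0,0.01,0,0.2],[0,0,0.01,0,0.2],[0,0,0.009,0,0.2],[0,0,0.004,0,0.2],[0,0,0,0,0.2],[0,0,0,0,0.2],[0,0,0,0,0.4],[0,0,0,0,0.6],[0,0,0,0,0.6],[0,0,0,0,0.6],[0,0,0,0,0.6],[0,0,0,0,0.6]]]'; python3 mv.py .424 -.2935 .0205 -24.5
```

```text
clock: 6.37
tool_pos: [0.4256, -0.2943, 0.0245]
orientation: [-180.0, -0.0, -24.5]
force: [-1.5, 1.3, 4.9]
opening: 0.0521
now 6.3667 [ 0.4256 -0.2943  0.0245] [-1.80e+02 -4.00e-02 -2.45e+01] | shift [-0.0018 -0.      0.004 ] turn -0.0 F [-1.49  1.3   4.88] M [ 0.345  0.163 -0.015] op 0.0521
```

```bash
python3 -m handwheel '[[[0,0,-0.006,0,0.6],[0,0,-0.012,0,0.6],[0,0,-0.012,0,0.6],[0,0,-0.015,0,0.6],[0,0,-0.015,0,0.6],[0,0,-0.015,0,0.6],[0,0,0,0,0.6],[0,0,0,0,0.6]]]'; python3 mv.py .424 -.2935 .0205 -24.5
python3 - <<'E'
from fit import *
p=vision.snapshot('side'); save(p,'side3.png')
cv2.imwrite('pics/v3.png',cv2.resize(p['color'][100:250,300:500,::-1],(800,600)))
E
```

```text
clock: 7.03
tool_pos: [0.4256, -0.2942, 0.0997]
orientation: [-180.0, -0.1, -24.5]
force: [-0.9, 1.1, -1.2]
opening: 0.0516
now 7.0333 [ 0.4256 -0.2942  0.0997] [-1.7997e+02 -9.0000e-02 -2.4520e+01] | shift [-0.0019  0.0001  0.0792] turn -0.0004 F [-0.91  1.14 -1.21] M [ 0.011  0.058 -0.   ] op 0.0516
```

View pics/v3.png

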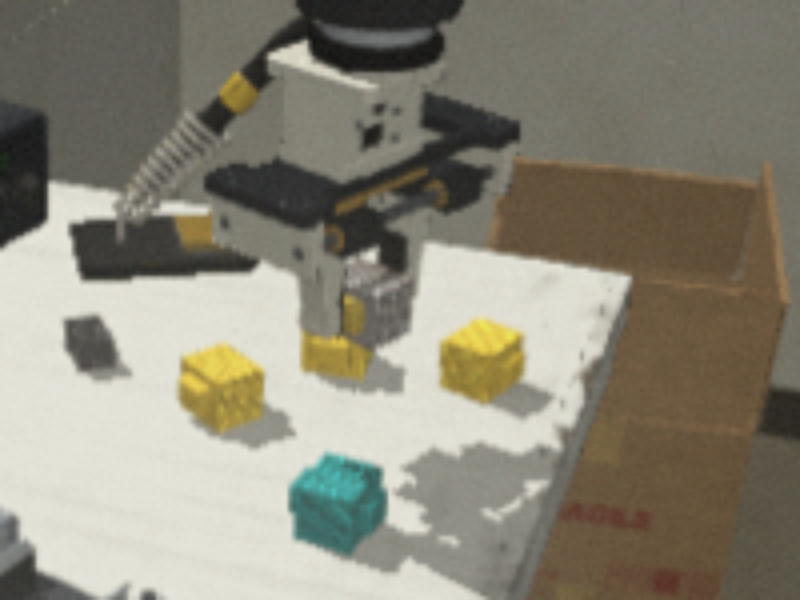

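```bash
python3 - <<'E'
from fit import *
P={}
for n in('top','side'):
    p=dict(vision.snapshot(n)); c=cv2.imread(f'pics/{n}0.png')[:,:,::-1]; p['color']=c; P[n]=p
import pickle; pickle.dump(P,open('cal.pkl','wb'))
q=(.5346,-.0343,np.radians(-14.7))
def plan(p,z,s=4): # s px/mm
    X,Y=np.meshgrid(np.arange(-95,105,1/s),np.arange(45,-45,-1/s)); X=X/1000;Y=Y/1000
    c,sn=np.cos(q[2]),np.sin(q[2])
    W=np.c_[(q[0]+X*c-Y*sn).ravel(),(q[1]+X*sn+Y*c).ravel(),np.full(X.size,z)]
    uv=proj(p,W).astype(np.float32).reshape(X.shape+(2,))
    im=cv2.remap(p['color'],uv[...,0],uv[...,1],cv2.INTER_CUBIC)[:,:,::-1].copy()
    for mm in range(-90,105,10):
        k=int((mm+95)*s); cv2.line(im,(k,0),(k,8 if mm%50 else 20),(0,0,255),1)
    for yy in(-38,-31,0,31,38): cv2.line(im,(0,int((45-yy)*s)),(8,int((45-yy)*s)),(0,0,255),1)
    return im
for n in P: 
    cv2.imwrite(f'pics/plan_{n}.png',np.vstack([plan(P[n],.012,4),plan(P[n],.038,4)])[:, :])
E
python3 -c "
import cv2
for n in('top','side'):
    a=cv2.imread(f'pics/plan_{n}.png'); print(a.shape); cv2.imwrite(f'pics/planv_{n}.png',cv2.resize(a,(666,600)))"
```

```text
(720, 800, 3)
(720, 800, 3)
```

View pics/planv_top.png

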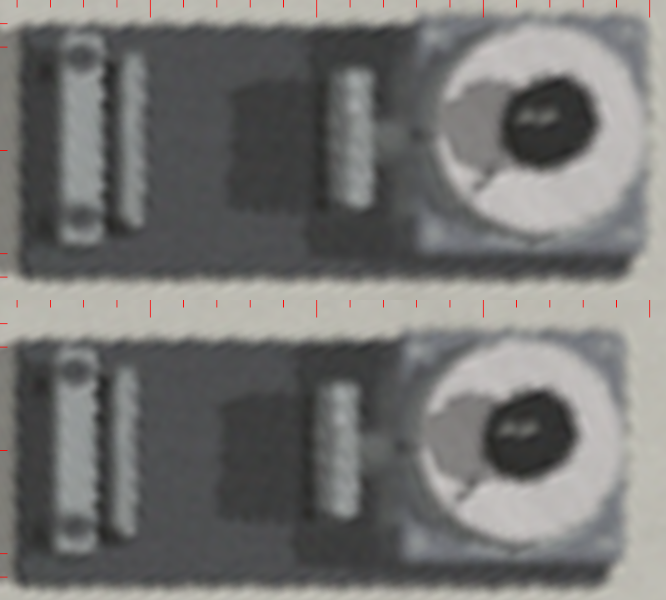

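View pics/planv_side.png

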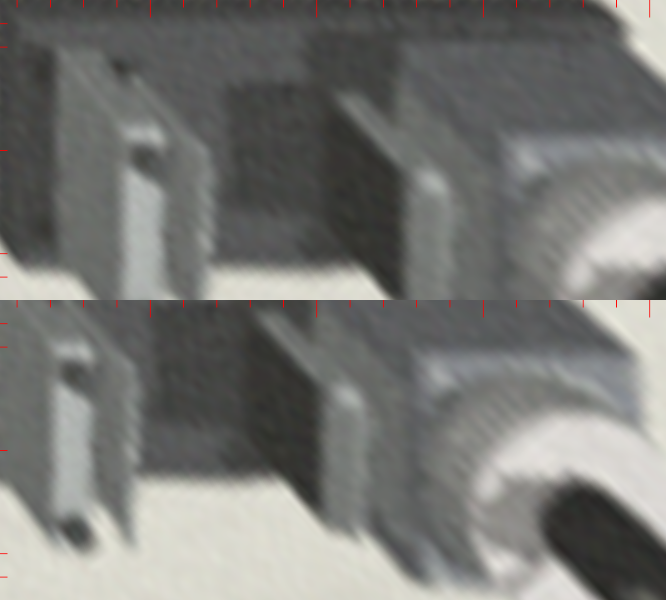

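```bash
python3 mv.py .509 -.0276 .13 -14.7
```

```text
now 7.1833 [ 0.4246 -0.2939  0.0982] [ 1.800e+02  9.000e-02 -2.453e+01] | shift [-0.0338 -0.2773 -0.0318] turn -0.1715 F [ 0.29  0.29 -2.64] M [ 0.021 -0.032  0.015] op 0.0515
```

```bash
python3 -m handwheel '[[[0,0,-0.015,0,0.6],[0,0,-0.017,0,0.6],[-0.0024,-0.0198,0,0,0.6],[-0.0024,-0.0198,0,0,0.6],[-0.0024,-0.0198,0,0,0.6],[-0.0024,-0.0198,0,0,0.6],[-0.0024,-0.0198,0,0,0.6],[-0.0024,-0.0198,0,0,0.6],[-0.0024,-0.0198,0,0,0.6],[-0.0024,-0.0198,0,0,0.6],[-0.0024,-0.0198,0,0,0.6],[-0.0024,-0.0198,0,0,0.6],[-0.0024,-0.0198,0,0,0.6],[-0.0024,-0.0198,0,0,0.6],[-0.0024,-0.0198,0,0,0.6],[-0.0024,-0.0198,0,0,0.6],[0,0,0,-0.086,0.6],[0,0,0,-0.086,0.6],[0,0,0,0,0.6]]]'; python3 mv.py .509 -.0276 .13 -14.7
```

```text
clock: 8.77
tool_pos: [0.5092, -0.0277, 0.1299]
orientation: [179.9, 0.1, -14.4]
force: [0.3, -0.4, -1.8]
opening: 0.052
now 8.7667 [ 0.5092 -0.0277  0.1299] [ 1.7994e+02  1.1000e-01 -1.4400e+01] | shift [-0.0002 -0.0001 -0.0001] turn 0.0053 F [ 0.28 -0.37 -1.82] M [-0.05   0.036  0.017] op 0.052
```

```bash
python3 - <<'E'
from fit import *
np.set_printoptions(precision=4,suppress=True)
o=telemetry.get_obs(); z=o['tool_pos'][2]-.0245
p=vision.snapshot('side'); save(p,'side4.png')
print(o['tool_pos'],proj(p,o['tool_pos']))
for d in place_of('transformer',p): print(d['conf'],d['xy'],atz(p,d['xy'],z))
for d in silhouettes('transformer',p):print(d['conf'],d['xy'],d['region'].sum())
x,y=proj(p,o['tool_pos'])[0].astype(int)
cv2.imwrite('pics/v4.png',cv2.resize(p['color'][y-60:y+90,x-90:x+110,::-1],(800,600)))
E
```

```text
[ 0.5092 -0.0277  0.1299] [[309.9879 208.3666]]
0.82 [314.3, 222.1] [ 0.4974 -0.0204  0.1054]
0.66 [380.1, 227.8] [ 0.3731 -0.0494  0.1054]
0.61 [356.5, 200.4] [ 0.4504 -0.1297  0.1054]
0.61 [382.4, 189.6] [ 0.414  -0.195   0.1054]
0.56 [419.1, 193.3] [ 0.3355 -0.2087  0.1054]
0.92 [382.8, 225.5] 491
0.88 [422.0, 190.9] 325
0.71 [315.4, 211.9] 473
0.62 [353.3, 196.7] 350
0.58 [383.4, 181.4] 302
```

View pics/v4.png

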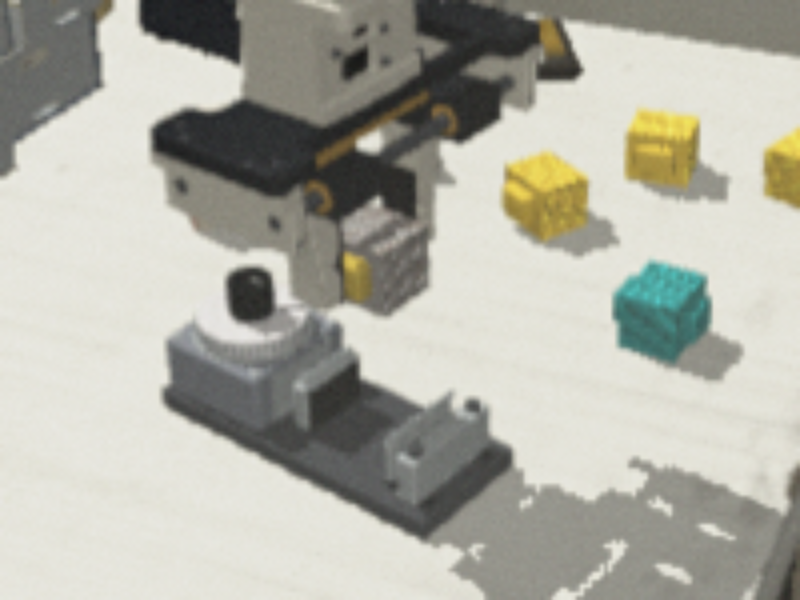

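```bash
python3 - <<'E'
from fit import *
np.set_printoptions(precision=4,suppress=True)
p=vision.snapshot('side'); o=telemetry.get_obs()
y=np.radians(o['orientation'][2]); T=o['tool_pos']; z=T[2]-.0245
# tool x ~ part lamination axis; part x axis along jig y
M=sil('transformer',p,(315,212),8)
def model(e,dz): # e along tool x
    return soft(p,TR,(T[0]+e*np.cos(y),T[1]+e*np.sin(y),y+np.pi/2),z+dz)
core=lambda: None
def cost(e,dz):
    m=model(e,dz)
    # only columns right of finger edge
    c0=314
    return np.abs(m-M)[:,c0:].sum()
res=[(cost(e/1000,d/1000),e,d) for e in np.arange(-12,9,1) for d in np.arange(-6,7,1)]
res.sort(); print(res[:8])
for e in (-.006,-.003,0,.003):
    c=np.array([T[0],T[1],z])+0
    def P(a,b,h): return proj(p,c+np.array([np.cos(y)*(a+e)-np.sin(y)*b,np.sin(y)*(a+e)+np.cos(y)*b,h]))[0]
    print(e,'botfront',P(-.021,.017,0),'botright',P(-.021,-.017,0),'topright',P(-.021,-.017,.036))
e,d=res[0][1:]
m=(model(e/1000,d/1000)>.5).astype(np.uint8)
im=cv2.resize(p['color'],None,fx=6,fy=6,interpolation=cv2.INTER_CUBIC)
for k,col in((m,(255,0,0)),(M.astype(np.uint8),(0,255,0))):
    c,_=cv2.findContours(cv2.resize(k,None,fx=6,fy=6,interpolation=0),0,1); cv2.drawContours(im,c,-1,col,1)
cv2.imwrite('pics/v5.png',im[1080:1480,1680:2180,::-1])
E
```

```text
[(np.float64(10.454901960784312), np.int64(-3), np.int64(0)), (np.float64(11.694117647058823), np.int64(-3), np.int64(1)), (np.float64(12.470588235294118), np.int64(-4), np.int64(1)), (np.float64(16.5921568627451), np.int64(-4), np.int64(0)), (np.float64(16.635294117647057), np.int64(-3), np.int64(-1)), (np.float64(17.211764705882352), np.int64(-4), np.int64(2)), (np.float64(18.694117647058825), np.int64(-3), np.int64(2)), (np.float64(19.88235294117647), np.int64(-5), np.int64(1))]
-0.006 botfront [315.47   226.9407] botright [326.5487 219.2395] topright [326.2103 203.442 ]
-0.003 botfront [314.2644 226.4162] botright [325.3533 218.7437] topright [324.9889 202.9663]
0 botfront [313.0636 225.8937] botright [324.1626 218.2499] topright [323.7723 202.4924]
0.003 botfront [311.8676 225.3733] botright [322.9764 217.7579] topright [322.5605 202.0204]
```

View pics/v5.png

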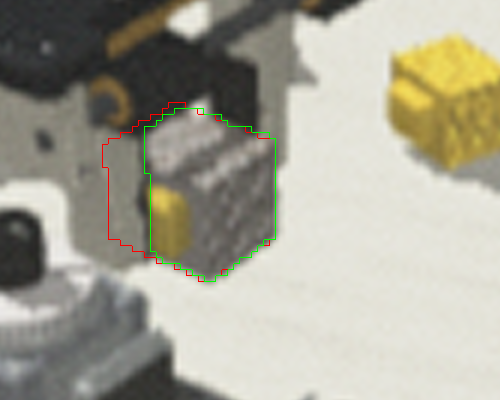

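Measured part offset in the gripper: about 3 mm towards the stop. I shift for it and descend in two stages.

```bash
python3 -m handwheel '[[[0.0014,0,0,0.005,0.6],[0,0,0.01,0,0.6],[0,0,0.012,0,0.6],[0,0,0.012,0,0.6],[0,0,0.01,0,0.6],[0,0,0.006,0,0.6],[0,0,0,0,0.6],[0,0,0,0,0.6]]]'; python3 mv.py .5105 -.028 .0365 -14.7
python3 - <<'E'
from fit import *
for n in('side',):
    p=vision.snapshot(n); save(p,n+'6.png')
    cv2.imwrite('pics/v6.png',cv2.resize(p['color'][180:300,220:380,::-1],(800,600),interpolation=cv2.INTER_CUBIC))
E
```

```text
clock: 9.68
tool_pos: [0.5111, -0.0285, 0.0807]
orientation: [180.0, 0.0, -14.9]
force: [0.8, 0.5, -1.5]
opening: 0.0518
now 9.6833 [ 0.5111 -0.0285  0.0807] [ 1.7997e+02  4.0000e-02 -1.4950e+01] | shift [-0.0006 -0.0004  0.0442] turn -0.0043 F [ 0.83  0.46 -1.52] M [-0.025 -0.066 -0.005] op 0.0518
```

View pics/v6.png

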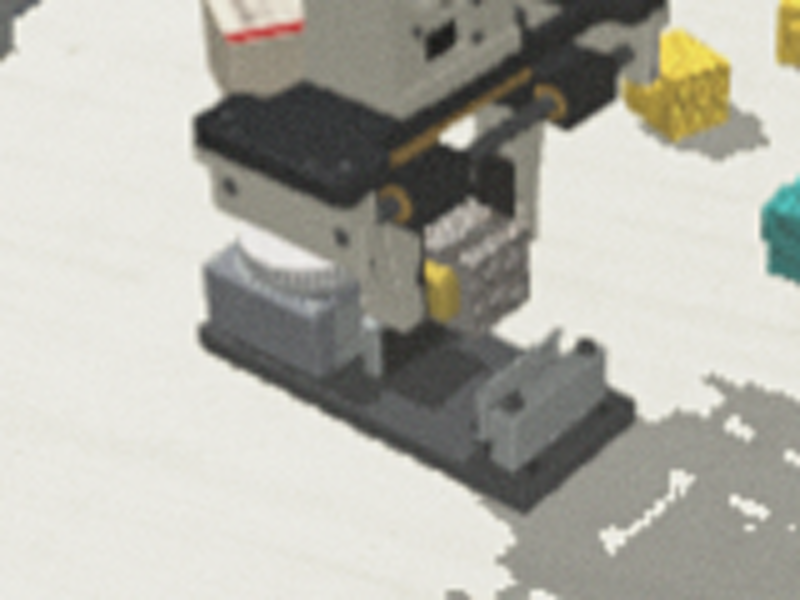

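```bash
python3 -m handwheel '[[[-0.0004,-0.0002,0.006,0,0.6],[0,0,0.008,0,0.6],[0,0,0.008,0,0.6],[0,0,0.008,0,0.6],[0,0,0,0,0.6]]]'; python3 mv.py .5107 -.028 .0365 -14.7
```

```text
clock: 10.15
tool_pos: [0.5095, -0.0284, 0.0491]
orientation: [179.9, 0.2, -15.0]
force: [-0.7, 0.3, -1.1]
opening: 0.0514
now 10.15 [ 0.5095 -0.0284  0.0491] [ 1.7992e+02  1.5000e-01 -1.4970e+01] | shift [ 0.0011 -0.0007  0.0126] turn -0.0046 F [-0.69  0.33 -1.11] M [-0.082  0.124  0.024] op 0.0514
```

```bash
python3 -m handwheel '[[[0,0,0.004,0,0.6],[0,0,0.004,0,0.6],[0,0,0.002,0,0.6],[0,0,0,0,0.6],[0,0,0,0,0.6]]]'; python3 mv.py .5107 -.028 .0365 -14.7
```

```text
clock: 10.57
tool_pos: [0.5108, -0.0281, 0.041]
orientation: [180.0, 0.0, -14.9]
force: [0.3, -0.7, -1.3]
opening: 0.0513
now 10.5667 [ 0.5108 -0.0281  0.041 ] [180.     0.   -14.94] | shift [-0.0001 -0.      0.0045] turn -0.0042 F [ 0.28 -0.7  -1.33] M [-0.034 -0.045 -0.002] op 0.0513
```

```bash
python3 -m handwheel '[[[0,0,0.002,0,0.6],[0,0,0.0015,0,0.6],[0,0,0,0,0.6],[0,0,0,0,0.6]]]'; python3 mv.py .5107 -.028 .0365 -14.7
```

```text
clock: 10.9
tool_pos: [0.5108, -0.0281, 0.0375]
orientation: [180.0, 0.0, -14.9]
force: [-0.2, -0.1, -1.4]
opening: 0.0517
now 10.9 [ 0.5108 -0.0281  0.0375] [180.     0.   -14.94] | shift [-0.0001 -0.0001  0.001 ] turn -0.0042 F [-0.21 -0.05 -1.44] M [-0.002 -0.034 -0.043] op 0.0517
```

```bash
python3 -m handwheel '[[[0,0,0.001,0,0.6],[0,0,0.0005,0,0.6],[0,0,0,0,0.6],[0,0,0,0,0.6]]]'; python3 mv.py .5107 -.028 .0365 -14.7
```

```text
clock: 11.23
tool_pos: [0.511, -0.028, 0.0365]
orientation: [-180.0, -0.0, -14.9]
force: [-2.2, 0.4, 4.9]
opening: 0.052
now 11.2333 [ 0.511  -0.028   0.0365] [-1.7999e+02 -3.0000e-02 -1.4920e+01] | shift [-0.0003  0.0001 -0.    ] turn -0.0039 F [-2.24  0.36  4.88] M [0.16  0.713 0.02 ] op 0.052
```

It is on the floor: +4.9 N at the expected height. Releasing and checking.

```bash
python3 -m handwheel '[[[0,0,0,0,0.35],[0,0,0,0,0.2],[0,0,0,0,0.2],[0,0,0,0,0.2],[0,0,-0.01,0,0.2],[0,0,-0.015,0,0.2],[0,0,-0.02,0,0.2],[0,0,-0.02,0,0.2],[0,0,-0.02,0,0.2],[0,0,0,0,0.2]]]'; python3 - <<'E'
from fit import *
for n in('side','top'):
    p=vision.snapshot(n); save(p,n+'7.png')
    if n=='side':cv2.imwrite('pics/v7.png',cv2.resize(p['color'][180:300,220:380,::-1],(800,600),interpolation=cv2.INTER_CUBIC))
    else:cv2.imwrite('pics/v7t.png',cv2.resize(p['color'][150:300,200:400,::-1],(600,450),interpolation=cv2.INTER_CUBIC))
E
```

```text
clock: 12.07
tool_pos: [0.5132, -0.0277, 0.1256]
orientation: [-179.8, -0.3, -14.9]
force: [0.6, -0.3, 0.1]
opening: 0.0704
```

View pics/v7.png

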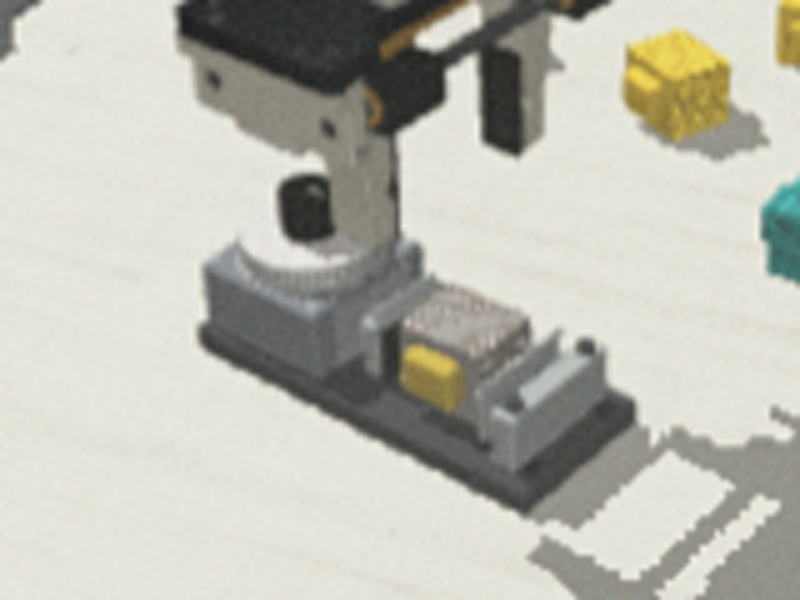

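View pics/v7t.png

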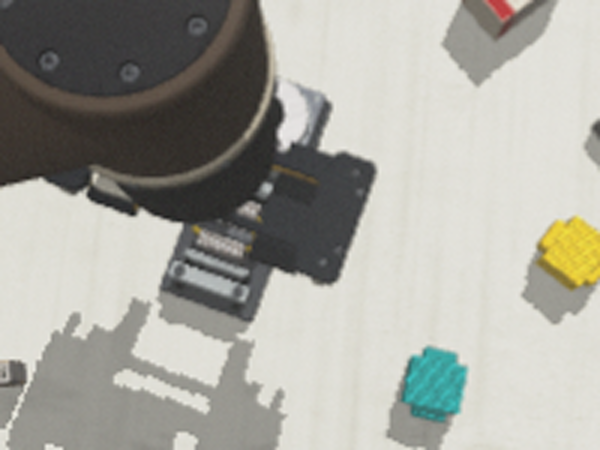

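The transformer stands upright in the nest between the jaw and the stop. Now locating the knob precisely.

```bash
python3 - <<'E'
from fit import *
import pickle
np.set_printoptions(precision=4,suppress=True)
P=pickle.load(open('cal.pkl','rb'))
K=[cyl(0,12,58,79)]
vs=[]
for n,c in(('top',(289,187)),('side',(281,221))):
    p=P[n]; g=p['color'].max(2).astype(int)
    m=np.zeros((400,640)); x,y=c; sub=g[y-14:y+15,x-14:x+15]; 
    mm=(sub<85).astype(np.uint8); nl,lab,st,ce=cv2.connectedComponentsWithStats(mm,connectivity=4)
    b=1+np.argmax(st[1:,4]); m[y-14:y+15,x-14:x+15]=lab==b; print(n,st[b],ce[b]+[x-14,y-14])
    vs.append((p,m)); print(fit([(p,m)],K,(.591,-.049,0)))
print(fit(vs,K,(.591,-.049,0)))
print(telemetry.get_obs()['joint_pos'])
E
python3 mv.py .591 -.0493 .14 -14.7
```

```text
top [ 9  9 10 12 94] [288.5532 187.0106]
(array([ 0.5892, -0.0485,  0.1704]), np.float64(25.26274509803921))
side [  9   8  11  13 124] [281.1774 221.2419]
(array([ 0.5899, -0.0492,  0.1279]), np.float64(29.443137254901963))
(array([ 0.5893, -0.0484,  0.0675]), np.float64(55.44705882352942))
[ 18.8728  11.8783 -29.0964  -0.0028 -48.8723  56.1822]
now 12.1667 [ 0.5113 -0.0279  0.1225] [-1.7991e+02 -1.3000e-01 -1.4950e+01] | shift [ 0.0825  0.0001 -0.0173] turn -0.0043 F [-1.08  0.3  -0.11] M [-0.066  0.075  0.024] op 0.0703
```

```bash
python3 -m handwheel '[[[0,0,-0.0175,0,0.3],[0.016,0,0,0,0.3],[0.02,0,0,0,0.3],[0.02,0,0,0,0.3],[0.02,0,0,0,0.3],[0.0055,0,0,0,0.3],[0,0,0,0,0.3],[0,0,0,0,0.3]]]'; python3 mv.py .590 -.0487 .079 -14.7
python3 - <<'E'
from fit import *
p=vision.snapshot('side'); save(p,'side8.png')
cv2.imwrite('pics/v8.png',cv2.resize(p['color'][150:300,200:400,::-1],(800,600),interpolation=cv2.INTER_CUBIC))
E
```

```text
clock: 12.83
tool_pos: [0.5886, -0.0492, 0.1375]
orientation: [180.0, 0.1, -15.0]
force: [0.8, -0.3, -0.6]
opening: 0.0612
now 12.8333 [ 0.5886 -0.0492  0.1375] [ 1.7996e+02  1.2000e-01 -1.4980e+01] | shift [ 0.0014 -0.0009  0.0585] turn -0.0049 F [ 0.77 -0.31 -0.57] M [0.046 0.059 0.007] op 0.0612
```

View pics/v8.png

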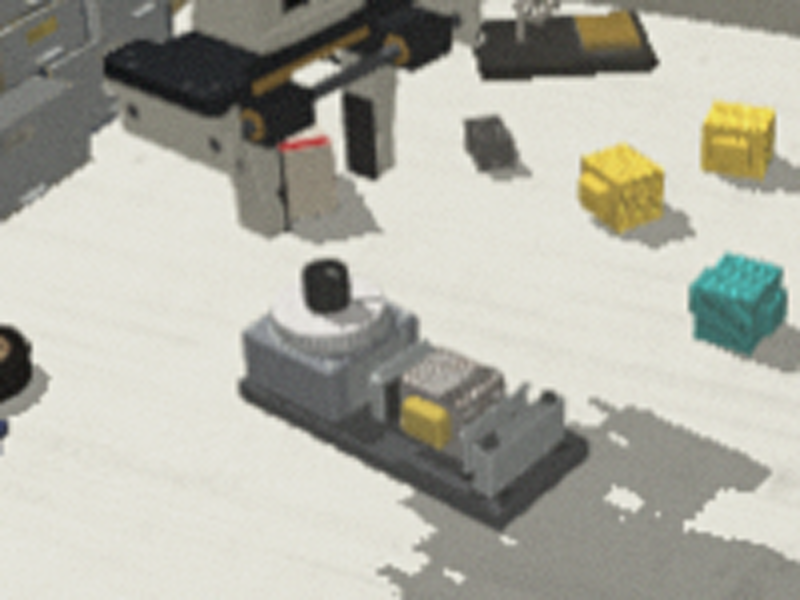

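```bash
python3 -m handwheel '[[[0.0005,-0.0005,0.012,0,0.3],[0,0,0.015,0,0.3],[0,0,0.015,0,0.3],[0,0,0.01,0,0.3],[0,0,0.005,0,0.3],[0,0,0,0,0.3],[0,0,0,0,0.3],[0,0,0,0,0.3]]]'; python3 mv.py .590 -.0487 .079 -14.7
```

```text
clock: 13.55
tool_pos: [0.5906, -0.0486, 0.0824]
orientation: [-180.0, -0.1, -14.9]
force: [-0.0, -0.5, 0.2]
opening: 0.0615
now 13.55 [ 0.5906 -0.0486  0.0824] [-1.7997e+02 -6.0000e-02 -1.4930e+01] | shift [-0.0006  0.0002  0.0034] turn -0.004 F [-0.05 -0.46  0.17] M [-0.003 -0.025  0.039] op 0.0615
```

```bash
python3 -m handwheel '[[[0,0,0.0025,0,0.3],[0,0,0,0,0.4],[0,0,0,0,0.55],[0,0,0,0,0.65],[0,0,0,0,0.7],[0,0,0,0,0.85],[0,0,0,0,0.85],[0,0,0,0,0.85],[0,0,0,0,0.85],[0,0,0,0,0.85]]]'; python3 mv.py .590 -.0487 .079 -14.7
for i in 1 2 3 ; do python3 -m handwheel '[[[0,0,0,0,0.85]]]' >/dev/null;  python3 mv.py .590 -.0487 .079 -14.7; done
```

```text
clock: 14.38
tool_pos: [0.5901, -0.0489, 0.0791]
orientation: [180.0, 0.0, -14.9]
force: [-0.2, -1.7, -0.2]
opening: 0.023
now 14.3833 [ 0.5901 -0.0489  0.0791] [179.99   0.   -14.94] | shift [-0.0001 -0.0001  0.0001] turn -0.0042 F [-0.22 -1.68 -0.19] M [-0.491  0.053  0.055] op 0.023
now 14.4667 [ 0.5901 -0.0489  0.0791] [ 1.7999e+02  1.0000e-02 -1.4940e+01] | shift [-0.0001 -0.0002  0.0001] turn -0.0042 F [ 0.33 -1.81  0.3 ] M [-0.574  0.083  0.047] op 0.0231
now 14.55 [ 0.5901 -0.0489  0.0791] [179.99   0.   -14.94] | shift [-0.0002 -0.0001  0.0001] turn -0.0042 F [ 0.53 -2.66  0.01] M [-0.703  0.035  0.046] op 0.0233
now 14.6333 [ 0.5901 -0.0489  0.0791] [179.99   0.   -14.95] | shift [-0.0002 -0.0001  0.0001] turn -0.0043 F [-0.5  -2.1   0.38] M [-0.668  0.045 -0.01 ] op 0.0228
```

```bash
python3 -m handwheel '[[[0,0,0,0.05,0.85],[0,0,0,0.05,0.85],[0,0,0,0.05,0.85],[0,0,0,0.05,0.85],[0,0,0,0,0.85]]]'; python3 mv.py .590 -.0487 .079 -14.7;python3 -m handwheel '[[[0,0,0,0.05,0.85],[0,0,0,0.05,0.85],[0,0,0,0.05,0.85],[0,0,0,0.05,0.85],[0,0,0,0.05,0.85],[0,0,0,0.05,0.85]]]'; python3 mv.py .590 -.0487 .079 -14.7
python3 - <<'E'
from fit import *
p=vision.snapshot('side'); save(p,'side9.png')
cv2.imwrite('pics/v9.png',cv2.resize(p['color'][180:300,220:380,::-1],(800,600),interpolation=cv2.INTER_CUBIC))
E
```

```text
clock: 15.05
tool_pos: [0.59, -0.0491, 0.0791]
orientation: [180.0, 0.0, -26.5]
force: [0.5, -4.5, 1.1]
opening: 0.0232
now 15.05 [ 0.59   -0.0491  0.0791] [ 1.7996e+02  1.0000e-02 -2.6520e+01] | shift [-0.0002 -0.0004  0.0001] turn -0.2063 F [ 0.49 -4.52  1.08] M [-1.368  0.101  0.051] op 0.0232
clock: 15.55
tool_pos: [0.5897, -0.0495, 0.0791]
orientation: [179.9, 0.0, -43.6]
force: [-1.4, -7.1, 1.4]
opening: 0.0228
now 15.55 [ 0.5897 -0.0495  0.0791] [179.92   0.   -43.62] | shift [-0.0003 -0.0008  0.0001] turn -0.5047 F [-1.42 -7.06  1.37] M [-2.115  0.389  0.147] op 0.0228
```

View pics/v9.png

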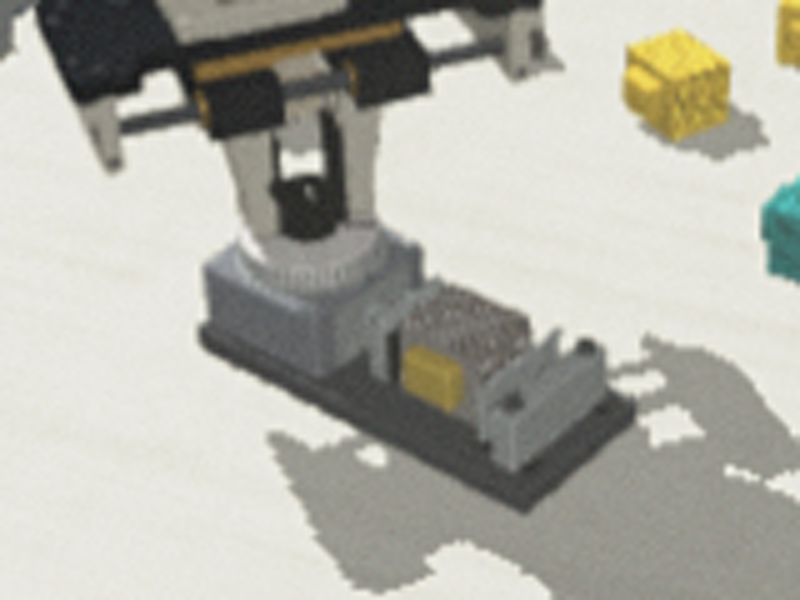

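```bash
python3 -m handwheel '[[[0.0004,0.0004,0,0.05,0.85],[0.0002,0.0002,0,0.05,0.85],[0,0,0,0.05,0.85],[0,0,0,0.05,0.85],[0,0,0,0.05,0.85],[0,0,0,0.05,0.85]]]'; python3 mv.py .590 -.0487 .079 -14.7;python3 -m handwheel '[[[0,0,0,0.05,0.85],[0,0,0,0.05,0.85],[0,0,0,0.05,0.85],[0,0,0,0.05,0.85]]]'; python3 mv.py .590 -.0487 .079 -14.7
python3 -m handwheel '[[[0,0,0,0.05,0.85],[0,0,0,0.05,0.85]]]' >/dev/null; python3 mv.py .590 -.0487 .079 -14.7
python3 - <<'E'
from fit import *
p=vision.snapshot('side'); save(p,'side10.png')
cv2.imwrite('pics/v10.png',cv2.resize(p['color'][180:300,220:380,::-1],(800,600),interpolation=cv2.INTER_CUBIC))
E
```

```text
clock: 16.1
tool_pos: [0.5893, -0.0499, 0.0791]
orientation: [179.9, 0.0, -60.8]
force: [-2.6, -3.9, 3.4]
opening: 0.0233
now 16.1 [ 0.5893 -0.0499  0.0791] [ 1.7991e+02  2.0000e-02 -6.0810e+01] | shift [-0.0008 -0.0012  0.0001] turn -0.8047 F [-2.6  -3.86  3.4 ] M [-0.978  1.05   0.223] op 0.0233
clock: 16.43
tool_pos: [0.589, -0.0501, 0.079]
orientation: [179.9, 0.0, -72.3]
force: [-3.3, -3.8, 3.3]
opening: 0.0233
now 16.4333 [ 0.589  -0.0501  0.079 ] [179.87   0.   -72.27] | shift [-0.001  -0.0014  0.    ] turn -1.0047 F [-3.28 -3.82  3.34] M [-1.156  1.314  0.203] op 0.0233
now 16.6 [ 0.5888 -0.0502  0.079 ] [ 1.7986e+02 -1.0000e-02 -7.8000e+01] | shift [-0.0012 -0.0014  0.    ] turn -1.1048 F [-4.65 -2.72  5.23] M [-1.148  1.539  0.201] op 0.0232
```

View pics/v10.png

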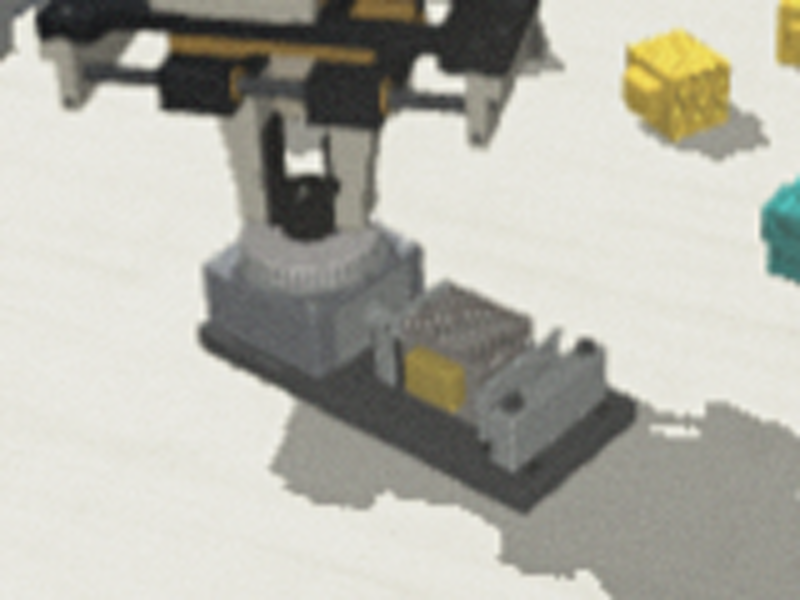

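```bash
cat > rd.py <<'E'
from h import *
r=[]
for i in range(6):
    vision.snapshot('side'); o=telemetry.get_obs(); r.append(np.r_[o['force'],o['moment'],o['orientation'][2]])
r=np.array(r); print(round(o['clock'],2),'F',r.mean(0)[:3].round(2),'Mz %.3f +- %.3f'%(r[:,5].mean(),r[:,5].std()/6**.5),'yaw %.2f turned %.3f'%(r[-1,6],np.radians((-14.94-r[:,6].mean())%360)),'tcp',o['tool_pos'].round(4),'op',round(o['opening'],4))
E
python3 rd.py
python3 -m handwheel '[[[0,0,0,0.05,0.85],[0,0,0,0.05,0.85]]]' >/dev/null; python3 rd.py
python3 -m handwheel '[[[0,0,0,0.05,0.85],[0,0,0,0.05,0.85]]]' >/dev/null; python3 rd.py
```

```text
16.95 F [-4.12 -3.25  4.54] Mz 0.028 +- 0.010 yaw -77.88 turned 1.099 tcp [ 0.5888 -0.0502  0.079 ] op 0.0234
17.42 F [-4.44 -3.39  5.02] Mz 0.082 +- 0.013 yaw -83.61 turned 1.200 tcp [ 0.5887 -0.0502  0.079 ] op 0.023
17.88 F [-5.52 -3.29  5.01] Mz 0.056 +- 0.021 yaw -89.34 turned 1.300 tcp [ 0.5885 -0.0502  0.079 ] op 0.0231
```

```bash
for i in 1 2 3 4 5 6; do python3 -m handwheel '[[[0,0,0,0.025,0.85]]]' >/dev/null; python3 -c "
from h import *
o=telemetry.get_obs();print(o['clock'].__round__(2),o['orientation'][2].round(2),o['moment'].round(3),o['force'].round(1))"; done
```

```text
17.97 -90.74 [-1.012  1.917  0.196] [-5.4 -3.1  5.9]
18.05 -92.25 [-1.028  2.027  0.195] [-5.2 -2.9  6.2]
18.13 -93.69 [-1.002  2.128  0.201] [-5.1 -2.8  5.8]
18.22 -95.12 [-1.044  2.105  0.21 ] [-5.8 -3.2  6.7]
18.3 -96.55 [-0.96   2.109  0.203] [-7.2 -1.8  6.2]
18.38 -97.99 [-0.932  2.159  0.219] [-6.3 -2.9  6.1]
```

```bash
python3 - <<'E'
from fit import *
p=vision.snapshot('side'); save(p,'side11.png')
cv2.imwrite('pics/v11.png',cv2.resize(p['color'][220:290,260:360,::-1],(800,560),interpolation=cv2.INTER_CUBIC))
E
```

```text
(no output)
```

View pics/v11.png

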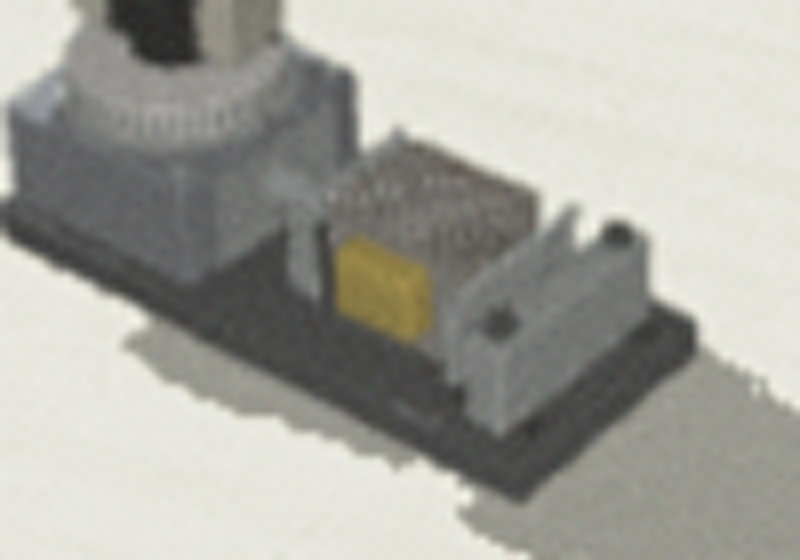

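```bash
for i in 1 2 3 4 5 6 7 8; do python3 -m handwheel '[[[0,0,0,0.025,0.85]]]' >/dev/null; python3 -c "
from h import *
o=telemetry.get_obs();print(o['clock'].__round__(2),o['orientation'][2].round(2),o['moment'].round(3),o['force'].round(1))"; done
```

```text
18.52 -99.36 [-0.916  2.252  0.224] [-6.8 -1.7  6.4]
18.6 -100.85 [-0.856  2.335  0.107] [-6.8 -2.4  6.4]
18.68 -102.29 [-0.859  2.426  0.14 ] [-6.3 -2.8  6.9]
18.77 -103.72 [-0.837  2.37   0.215] [-6.4 -2.5  7.6]
18.85 -105.16 [-0.702  2.514  0.185] [-7.2 -3.   7.4]
18.93 -106.59 [-0.748  2.508  0.138] [-7.8 -1.9  7.9]
19.02 -108.02 [-0.731  2.572  0.165] [-7.4 -2.   8.2]
19.1 -109.45 [-0.625  2.682  0.188] [-7.8 -2.8  7.5]
```

```bash
for i in 1 2 3 4; do python3 -m handwheel '[[[0,0.0001,-0.0001,0.025,0.85]]]' >/dev/null; python3 -c "
from h import *
o=telemetry.get_obs();print(o['clock'].__round__(2),o['orientation'][2].round(2),o['moment'].round(3),o['force'].round(1))"; done
python3 - <<'E'
from fit import *
p=vision.snapshot('side'); save(p,'side12.png')
ims=[cv2.imread(f'pics/side{k}.png')[225:280,280:355] for k in(8,11,12)]
cv2.imwrite('pics/v12.png',cv2.resize(np.hstack([ims[1],ims[2]]),(800,293),interpolation=cv2.INTER_CUBIC))
E
```

```text
19.18 -110.89 [-0.841  2.285  0.193] [-6.8 -2.2  5.3]
19.27 -112.32 [-0.893  2.068  0.205] [-5.1 -1.7  4.9]
19.35 -113.75 [-1.007  1.941  0.19 ] [-5.6 -2.4  3.7]
19.43 -115.18 [-1.041  1.809  0.21 ] [-4.5 -3.1  2.8]
```

View pics/v12.png

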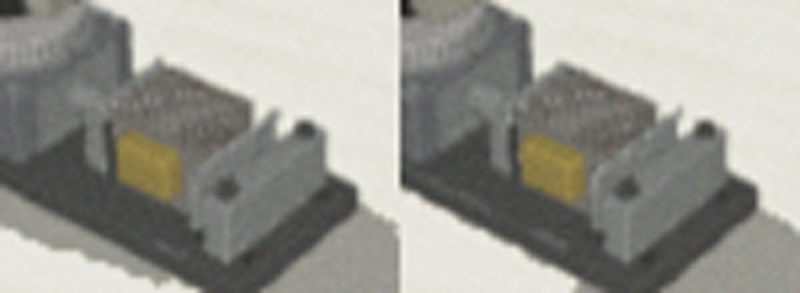

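```bash
for i in 1 2 3 4 5 6 7 8; do python3 -m handwheel '[[[0,0,0,0.025,0.85]]]' >/dev/null; python3 -c "
from h import *
o=telemetry.get_obs();print(o['clock'].__round__(2),o['orientation'][2].round(2),o['moment'].round(3),o['force'].round(1))"; done
```

```text
19.57 -116.55 [-0.92   2.001  0.227] [-5.6 -2.1  3.7]
19.65 -118.04 [-0.841  2.075  0.18 ] [-6.1 -2.1  3.9]
19.73 -119.48 [-0.793  2.089  0.223] [-5.7 -2.6  5.1]
19.82 -120.91 [-0.75   2.156  0.248] [-6.5 -1.9  4.9]
19.9 -122.34 [-0.69   2.237  0.254] [-5.4 -2.   3.9]
19.98 -123.78 [-0.575  2.273  0.244] [-6.1 -2.5  3.9]
20.07 -125.21 [-0.554  2.291  0.316] [-6.4 -1.5  4.8]
20.15 -126.64 [-0.504  2.341  0.302] [-6.1 -2.   5.1]
```

```bash
cat > prof.py <<'E'
from fit import *
import pickle
q=(.5346,-.0343,np.radians(-14.7))
P=pickle.load(open('cal.pkl','rb'))
def plan(img,p,z,x0,x1,y0,y1,s=8):
    X,Y=np.meshgrid(np.arange(x0,x1,1/s)/1000,np.arange(y1,y0,-1/s)/1000)
    c,sn=np.cos(q[2]),np.sin(q[2])
    W=np.c_[(q[0]+X*c-Y*sn).ravel(),(q[1]+X*sn+Y*c).ravel(),np.full(X.size,z)]
    uv=proj(p,W).astype(np.float32).reshape(X.shape+(2,))
    return cv2.remap(img,uv[...,0],uv[...,1],cv2.INTER_CUBIC)
E
python3 - <<'E'
from prof import *
ims={}
for i in range(4):
    p=vision.snapshot('side'); save(p,f'side13_{i}.png')
t=vision.snapshot('top'); save(t,'top13.png')
L={'s0':['side0'],'s8':['side8'],'s12':['side12'],'now':[f'side13_{i}' for i in range(4)]}
rows=[]
for k,v in L.items():
    im=np.mean([cv2.imread(f'pics/{n}.png').astype(np.float32) for n in v],0)
    a=plan(im,P['side'],.043,-90,15,-36,36,6); rows.append(a)
    np.save(f'pics/pl_{k}.npy',a)
cv2.imwrite('pics/pl.png',cv2.resize(np.vstack([np.hstack(rows[:2]),np.hstack(rows[2:])]),(800,548)))
cv2.imwrite('pics/t13.png',cv2.resize(t['color'][150:300,200:400,::-1],(600,450),interpolation=cv2.INTER_CUBIC))
E
```

```text
[ WARN:0@9.205] global loadsave.cpp:1063 imwrite_ Unsupported depth image for selected encoder is fallbacked to CV_8U.
```

View pics/pl.png

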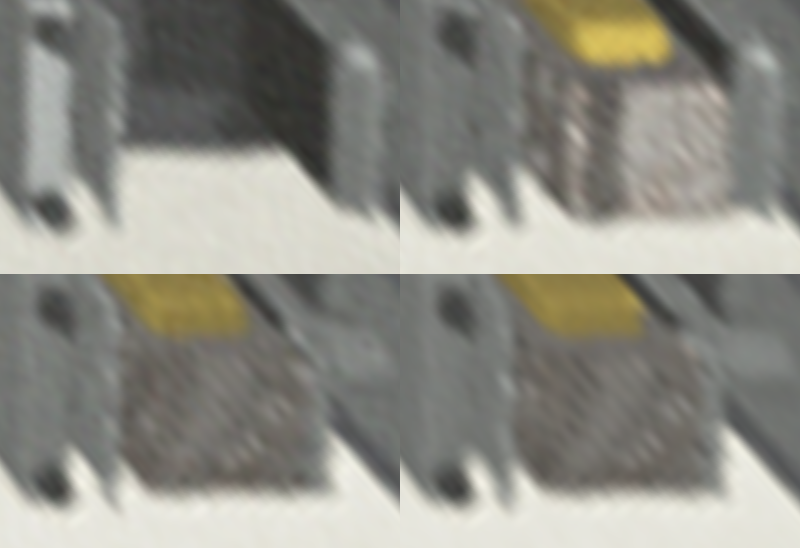

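View pics/t13.png

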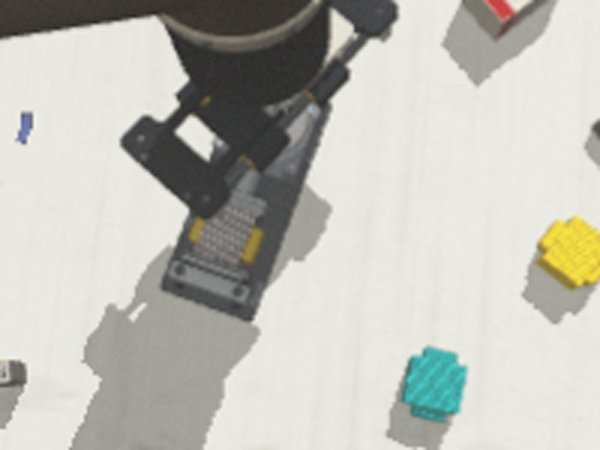

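```bash
python3 - <<'E'
import numpy as np
for k in('s0','s8','s12','now'):
    a=np.load(f'pics/pl_{k}.npy').mean(2) # 6px/mm
    H,W=a.shape; out=[]
    for y in np.arange(-10,-25,-1.5):
        r=a[int((36-y)*6)-3:int((36-y)*6)+4].mean(0)
        x=np.arange(W)/6-90
        s=(x>-80)&(x<-55); i=np.where(s)[0]; pk=i[np.argmax(r[i])]
        if r[pk]<150: out.append(np.nan); continue
        th=150; j=pk
        while r[j]>th and j<W-1:j+=1
        out.append(x[j]-(th-r[j])/(r[j-1]-r[j]+1e-9)/6)
    print(k,np.round(out,2))
E
```

```text
s0 [ -9.61  -8.23  -6.85  -5.38  -3.88 -63.51 -62.51 -61.26  12.9   14.37]
s8 [-55.32 -54.03 -53.09 -51.91 -50.35 -48.78 -62.52 -61.79 -38.61  14.47]
s12 [-70.2  -68.42 -67.08 -65.98 -64.88 -63.75 -62.09 -50.84  13.35  14.75]
now [   nan -69.88 -68.01 -66.86 -65.9  -64.94 -63.87 -51.19  13.25  14.69]
```

Vision shows the sprung plate moved about 1.3 mm, which is about 8 N. The torque rise suggests about 10–14 N. I add a little more turn.

```bash
for i in 1 2 3; do python3 -m handwheel '[[[0,0,0,0.025,0.85]]]' >/dev/null; python3 -c "
from h import *
o=telemetry.get_obs();print(o['clock'].__round__(2),o['orientation'][2].round(2),o['moment'].round(3),o['force'].round(1))"; done
python3 - <<'E'
from prof import *
for i in range(4):
    p=vision.snapshot('side'); save(p,f'side14_{i}.png')
for k,v in {'s0':['side0'],'s8':['side8'],'s12':['side12'],'s13':[f'side13_{i}' for i in range(4)],'now':[f'side14_{i}' for i in range(4)]}.items():
    im=np.mean([cv2.imread(f'pics/{n}.png').astype(np.float32) for n in v],0)
    a=plan(im,P['side'],.043,-90,15,-36,36,6).mean(2); out=[]
    for y in np.arange(-12,-22,-1.):
        r=a[int((36-y)*6)-3:int((36-y)*6)+4].mean(0); x=np.arange(len(r))/6-90
        i=np.where((x>-80)&(x<-60))[0]; pk=i[np.argmax(r[i])]; j=pk
        while r[j]>150 and j<len(r)-1:j+=1
        e=x[j]-(150-r[j])/(r[j-1]-r[j]+1e-9)/6
        out.append(e if -75<e<-58 and r[pk]>150 else np.nan)
    print(k,np.round(out,2))
print(telemetry.get_obs()['moment'])
E
```

```text
20.48 -127.99 [-0.42   2.471  0.336] [-7.9 -1.6  5.5]
20.57 -129.49 [-0.37   2.468  0.232] [-7.1 -0.8  5.1]
20.65 -130.93 [-0.299  2.507  0.22 ] [-7.7 -1.2  5.7]
s0 [-67.66 -66.75 -66.01 -65.3  -64.59 -63.86 -63.14 -62.51 -61.87    nan]
s8 [-67.47 -66.53 -65.71 -64.93 -64.19 -63.51 -62.92 -62.52 -62.11 -61.3 ]
s12 [-67.95 -67.08 -66.33 -65.61 -64.88 -64.14 -63.32 -62.09    nan    nan]
s13 [-69.12 -68.01 -67.2  -66.54 -65.9  -65.27 -64.6  -63.87 -63.17    nan]
now [   nan    nan    nan -70.53 -68.52 -67.26 -66.27 -65.37 -64.36    nan]
[-0.3418165   2.50869162  0.25835861]
```

```bash
python3 - <<'E'
from prof import *
S={'s11':['side11'],'s12':['side12'],'s13':[f'side13_{i}' for i in range(4)],'s14':[f'side14_{i}' for i in range(4)]}
A={}
for k,v in S.items():
    im=np.mean([cv2.imread(f'pics/{n}.png').astype(np.float32) for n in v],0)
    A[k]=plan(im,P['side'],.043,-90,15,-36,36,6)
    np.save('pics/q_'+k,A[k])
# jaw lip right edge vs bg
def edge(a,y,x0,x1,th=150):
    g=a.mean(2); r=g[int((36-y)*6)-3:int((36-y)*6)+4].mean(0); x=np.arange(len(r))/6-90
    i=np.where((x>x0)&(x<x1))[0]
    for j in i:
        if r[j]<th<=r[j+1]: return x[j]+(th-r[j])/(r[j+1]-r[j])/6
    return np.nan
for k in A: print(k,'lip',[round(edge(A[k],y,-15,10),2) for y in np.arange(-8,-20,-1.)])
def ecc(a,b,x0,x1,y0,y1):
    sl=(slice(int((36-y1)*6),int((36-y0)*6)),slice(int((x0+90)*6),int((x1+90)*6)))
    T=cv2.GaussianBlur(a,(0,0),3).mean(2)[sl].astype(np.float32); 
    M=np.eye(2,3,dtype=np.float32)
    cc,M=cv2.findTransformECC(T,cv2.GaussianBlur(b,(0,0),3).mean(2)[sl].astype(np.float32),M,cv2.MOTION_TRANSLATION,(3,200,1e-6),None,5)
    return round(float(cc),3),M[0,2]/6,M[1,2]/6
for a,b in(('s11','s12'),('s12','s13'),('s13','s14'),('s12','s14')):
    for nm,bx in(('coil',(-63,-22,16,36)),('top',(-60,-8,-25,20)),('plate',(-72,-57,-30,0)),('bar',(-90,-70,-30,30))):
        try: print(a,b,nm,ecc(A[a],A[b],*bx))
        except Exception as e: print(a,b,nm,'fail')
E
```

```text
s11 lip [nan, np.float64(-2.59), np.float64(-2.88), np.float64(-2.94), np.float64(-3.0), np.float64(-3.11), np.float64(-3.41), np.float64(-3.51), np.float64(-3.32), np.float64(-3.19), np.float64(-2.99), np.float64(-2.66)]
s12 lip [np.float64(-4.35), np.float64(-4.46), np.float64(-4.77), np.float64(-4.91), np.float64(-5.11), np.float64(-5.28), np.float64(-5.33), np.float64(-5.36), np.float64(-5.1), np.float64(-4.72), np.float64(-4.51), np.float64(-4.66)]
s13 lip [np.float64(-6.59), np.float64(-6.22), np.float64(-6.09), np.float64(-6.43), np.float64(-6.6), np.float64(-6.6), np.float64(-6.65), np.float64(-6.68), np.float64(-6.65), np.float64(-6.56), np.float64(-6.4), np.float64(-6.35)]
s14 lip [np.float64(-6.84), np.float64(-6.7), np.float64(-6.77), np.float64(-7.01), np.float64(-7.17), np.float64(-7.37), np.float64(-7.28), np.float64(-7.14), np.float64(-7.08), np.float64(-6.81), np.float64(-6.4), np.float64(-6.15)]
s11 s12 coil (0.889, np.float32(-0.5494732), np.float32(0.6680062))
s11 s12 top (0.953, np.float32(-1.0417225), np.float32(0.23906799))
s11 s12 plate (0.953, np.float32(-0.2
[... 227 characters left out ...]
32(0.030836783))
s12 s13 plate (0.961, np.float32(-0.70159787), np.float32(0.40122512))
s12 s13 bar (0.981, np.float32(0.08398526), np.float32(0.12363759))
s13 s14 coil (0.945, np.float32(-0.28265437), np.float32(0.3023872))
s13 s14 top (0.942, np.float32(-1.0815197), np.float32(0.66906285))
s13 s14 plate (0.939, np.float32(0.25348058), np.float32(2.9396684))
s13 s14 bar (0.983, np.float32(0.06200956), np.float32(0.13784966))
s12 s14 coil (0.951, np.float32(-2.645992), np.float32(-0.08565966))
s12 s14 top (0.92, np.float32(-2.7089186), np.float32(0.8118703))
s12 s14 plate (0.931, np.float32(-0.251579), np.float32(3.3487031))
s12 s14 bar (0.971, np.float32(0.09405228), np.float32(0.18146284))
```

Jaw travel matches the knob turn (2.0, 1.4 and 0.5 mm for 0.3, 0.2 and 0.075 rad), so the grip did not slip. The stop plate is compressed about 2.2 mm, which is about 12 N. Releasing.

```bash
python3 -m handwheel '[[[0,0,0,0,0.75],[0,0,0,0,0.6],[0,0,0,0,0.45],[0,0,0,0,0.4],[0,0,0,0,0.4],[0,0,-0.006,0,0.4],[0,0,-0.012,0,0.4],[0,0,-0.02,0,0.4],[0,0,-0.025,0,0.4],[0,0,-0.03,0,0.4],[0,0,-0.03,0,0.4],[0,0,0,0,0.4]]]'; python3 mv.py .4 .3 .22 -131
python3 - <<'E'
from prof import *
for i in range(2):
    p=vision.snapshot('side'); save(p,f'side15_{i}.png')
cv2.imwrite('pics/v15.png',cv2.resize(p['color'][150:300,200:400,::-1],(800,600),interpolation=cv2.INTER_CUBIC))
E
```

```text
clock: 21.85
tool_pos: [0.5931, -0.0494, 0.2096]
orientation: [-179.6, 0.4, -130.9]
force: [1.7, -0.2, 0.6]
opening: 0.0525
now 21.85 [ 0.5931 -0.0494  0.2096] [-179.57    0.4  -130.88] | shift [-0.1378  0.3746 -0.0122] turn 0.002 F [ 1.69 -0.17  0.61] M [ 0.109 -0.32  -0.043] op 0.0525
```

View pics/v15.png

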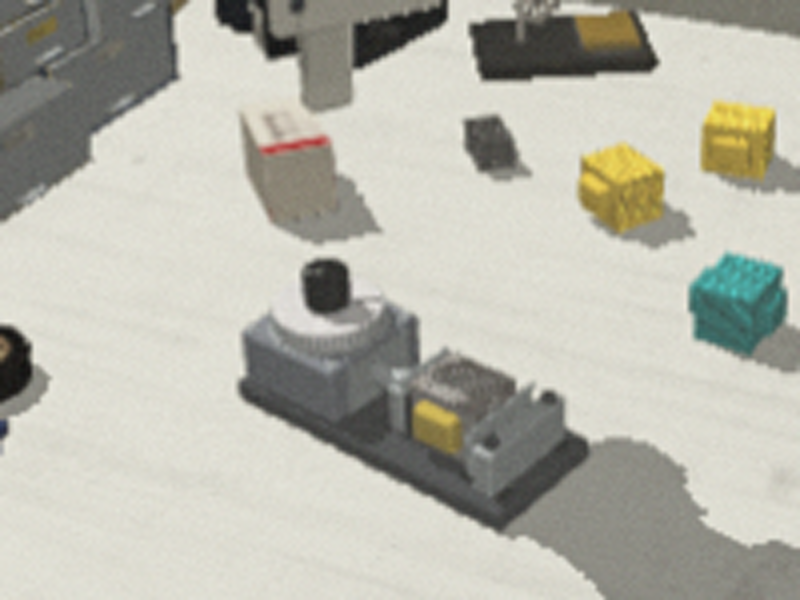

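```bash
python3 -m handwheel '[[[0,0,-0.01,0,0.4],[-0.011,0.03,0,0,0.4],[-0.011,0.03,0,0,0.4],[-0.011,0.03,0,0,0.4],[-0.011,0.03,0,0,0.4],[-0.011,0.03,0,0,0.4],[-0.011,0.03,0,0,0.4],[-0.011,0.03,0,0,0.4],[-0.011,0.03,0,0,0.4],[-0.011,0.03,0,0,0.4],[-0.011,0.03,0,0,0.4],[-0.011,0.03,0,0,0.4],[0,0,0,0,0.4],[0,0,0,0,0.4]]]'
python3 - <<'E'
from prof import *
np.set_printoptions(precision=4,suppress=True)
t=vision.snapshot('top'); save(t,'top16.png'); s=vision.snapshot('side'); save(s,'side16.png')
a=cv2.imread('pics/top0.png');b=cv2.imread('pics/top16.png')
d=cv2.absdiff(a,b).max(2); 
c=lambda i,f: cv2.resize(i[165:260,245:320],None,fx=5,fy=5,interpolation=cv2.INTER_CUBIC)
cv2.imwrite('pics/v16.png',np.hstack([c(a,5),c(b,5)]))
for n,p in(('top',t),('side',s)):
    for k,z in(('ring_mark',.058),('knob_top',.079),('heat_sink',0),('relay_carton',0),('block_battery',0)):
        for e in place_of(k,p)[:1]: print(n,k,e['xy'],atz(p,e['xy'],z)[:2])
E
```

```text
clock: 23.12
tool_pos: [0.419, 0.2593, 0.2121]
orientation: [-180.0, -0.1, -130.8]
force: [-0.1, -0.4, -0.5]
opening: 0.0527
top ring_mark [289.5, 199.5] [ 0.5639 -0.0526]
top knob_top [286.0, 187.0] [ 0.5866 -0.0437]
top heat_sink [407.9, 190.0] [ 0.6249 -0.3289]
top relay_carton [372.1, 146.3] [ 0.7279 -0.2372]
top block_battery [201.6, 277.1] [0.3778 0.1341]
side ring_mark [296.0, 227.1] [ 0.5574 -0.0537]
side heat_sink [322.8, 187.8] [ 0.6202 -0.33  ]
side block_battery [339.0, 330.6] [0.3845 0.129 ]
```

View pics/v16.png

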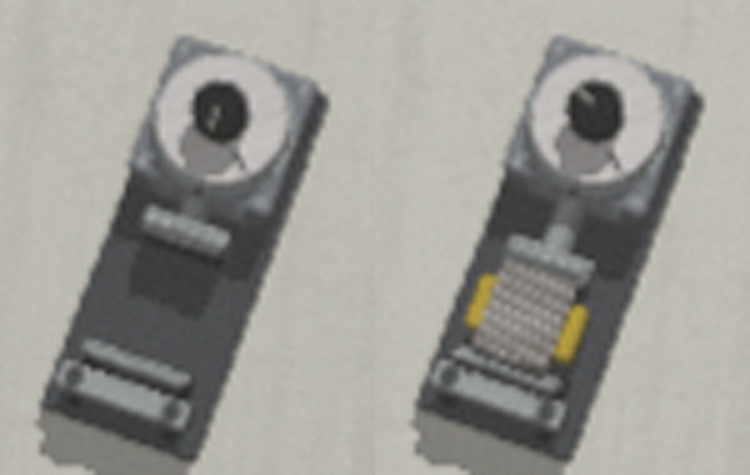

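```bash
python3 - <<'E'
from prof import *
R={}
for n in('top0','top16'):
    a=plan(cv2.imread(f'pics/{n}.png'),P['top'],.040,-85,5,-18,18,6).astype(float).mean(2); r=a.mean(0); R[n]=r
x=np.arange(len(R['top0']))/6-85
for i in range(0,len(x),6): 
    if x[i]<-48 or x[i]>-20 : print(x[i],R['top0'][i].round(0),R['top16'][i].round(0))
def half(r,lo,hi):  # peak centroid above local min
    m=(x>lo)&(x<hi); w=np.clip(r[m]-r[m].min()-.4*np.ptp(r[m]),0,None); return (x[m]*w).sum()/w.sum()
print('bar',[half(R[k],-82,-66).round(2) for k in R],'plate',half(R['top0'],-65,-52).round(2),'jaw',half(R['top0'],-4,5).round(2))
E
```

```text
-85.0 62.0 63.0
-84.0 61.0 62.0
-83.0 61.0 62.0
-82.0 62.0 62.0
-81.0 64.0 65.0
-80.0 74.0 75.0
-79.0 91.0 93.0
-78.0 114.0 115.0
-77.0 135.0 136.0
-76.0 149.0 151.0
-75.0 153.0 155.0
-74.0 152.0 154.0
-73.0 151.0 153.0
-72.0 151.0 153.0
-71.0 151.0 152.0
-70.0 151.0 147.0
-69.0 148.0 137.0
-68.0 140.0 118.0
-67.0 118.0 94.0
-66.0 86.0 73.0
-65.0 61.0 70.0
-64.0 55.0 85.0
-63.0 63.0 106.0
-62.0 78.0 122.0
-61.0 97.0 124.0
-60.0 118.0 110.0
-59.0 134.0 90.0
-58.0 141.0 82.0
-57.0 138.0 87.0
-56.0 130.0 99.0
-55.0 117.0 112.0
-54.0 99.0 121.0
-53.0 83.0 124.0
-52.0 78.0 125.0
-51.0 79.0 127.0
-50.0 80.0 127.0
-49.0 80.0 126.0
-19.0 62.0 130.0
-18.0 62.0 133.0
-17.0 62.0 132.0
-16.0 62.0 126.0
-15.0 62.0 118.0
-14.0 62.0 109.0
-13.0 61.0 101.0
-12.0 61.0 98.0
-11.0 61.0 103.0
-10.0 62.0 114.0
-9.0 63.0 128.0
-8.0 63.0 140.0
-7.0 62.0 147.0
-6.0 59.0 148.0
-5.0 55.0 145.0
-4.0 50.0 143.0
-3.0 49.0 133.0
-2.0 54.0 116.0
-1.0 66.0 97.0
0.0 79.0 88.0
1.0 90.0 88.0
2.0 96.0 89.0
3.0 102.0 90.0
4.0 111.0 89.0
bar [np.float64(-72.44), np.float64(-72.99)] plate -57.53 jaw 3.17
```

```bash
python3 -c "
from plant import *
print(close_job())"
```

```text
the job is handed in; nothing more can be done
None
```

The transformer is standing upright in the jig nest with its lamination faces towards the jaw and the stop bar. I estimate the clamping force at about 12 N. I turned only the fine knob, 2.03 rad clockwise, then let go, moved the arm clear and handed the job in at about 23 s.

**Clamping force:**
- **Side view:** the sprung plate was pushed in about 2.2 mm, which gives about 12 N. Jaw travel matched the knob turn, so the grip did not slip.
- **Top view after release:** the plate was pushed in about 2.2–2.7 mm, or 12–16 N. Shading blurs this reading a little.
- **Turning torque:** it rose from about 0.19 to 0.22–0.34 N m. This reading is noisy and only suggests roughly 4–20 N, so the camera figures carry more weight.

**Coarse ring:** its index line sits at the same place in the before and after top pictures.

**Bystanders:** in the pictures I viewed, nothing around the jig looked disturbed. The network's positions for the bystanders repeated to within about 6 mm, except the carton, which read about 13 mm away in the top view. The network missed the carton in the last side view. I put that down to detection error, because the gripper never went near it at low height, but I did not check it further.

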